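Two lumps from the trigger dispenser

ROBOT

A 6-joint arm with a two-finger parallel gripper is mounted at the origin on the work surface. World frame = base frame: x ahead of the robot, y to its left, z up, the work surface at z = 0. Lengths are in m, angles in degrees, forces in N, time in s.
With the tool pointing down it reaches from about 0.325 to 0.775 m from the base axis. Payload 5.5 kg.
Tool frame: the origin (TCP) lies at the centre of the arm's flange, where the gripper is bolted on; the fingertips stand 182 mm ahead of it and the grasp point (between the pads) lies 163 mm ahead of it; z points along the fingers, y is the line along which they close (so a half turn about z gives the same grasp; the last joint's range is limited). The gripper opens to 88 mm and grips with 3 to 60 N. Pads are 20 mm wide; open, the fingers measure 115 mm over their backs; the gripper's body (75 mm by 178 mm) begins 61 mm behind the grasp point.
Start: joints at [-66.618, 5.22, 70.514, -0, 104.267, -3.249], TCP at [0.269, -0.536, 0.405] pointing down, gripper open.
Joint ranges: [-164.24, 164.24], [-49.07, 125.15], [9.68, 141.18], [-86.29, 266.29], [3.28, 154.24], [-151.56, 151.56]. Speed limits (degrees/s): [147.25, 147.25, 172.46, 180, 180, 180].

INTERFACE

Orientations are given as [roll, pitch, yaw] about the fixed x, y, z axes, in that order (R = Rz(yaw) Ry(pitch) Rx(roll)).
In Python, from station import r gives the robot as it stands. The module is installed in compiled form; this text tells all that it offers. Calls block until the motion is done:
- r.reach(position, orientation): joint-space move of the TCP to a pose.
- r.servo_line(position, rotation=None, speed=0.15): straight line of the TCP; rotation=None keeps the orientation; speed is the mean speed in m/s.
- r.move_joints(angles): joint-space move.
- r.let_go() and r.grab(squeeze=None): open the fingers fully, or close them until they stop; squeeze is the grip in N (None keeps the last).
- r.wait(seconds).
- r.inverse_kinematics(position, orientation): joint angles nearest the present ones, or None.
- r.sense(): the state.
- r.snapshot(name): name is "side" or "top" or "wrist"; returns a dict with "frame" (480x640x3 uint8, red, green, blue), "fx", "fy", "cx", "cy" (pixels), "R" (3x3) and "t" (3): a world point X has camera coordinates R X + t. Camera axes: x right, y down, z forward; pixel columns grow to the right and rows downward; lengths in m; the calibration is good to about 2 mm. A picture is of the moment at which its call begins. There is no depth.
A pose or a line that the arm cannot do raises r.IKError and nothing moves.
- r.hand_in(): hands the job in; it is judged then, once.
The state is a dict: "clock": time; "joints": joint angles; "joint_vel": joint speeds; "joint_torque": joint torques, N m; "tcp_pos": TCP position; "orientation": TCP orientation; "contact_force": force on the tool from outside, world axes, zero at the start; "torque": the same for the moment, N m; "opening": finger opening in m; "gripper_force": force on a finger pad.
Only numpy, scipy, OpenCV 4.12 (cv2) and the standard library are available. Lean on these libraries where they do the work, as an engineer would, in place of code of your own. Each camera call takes 0.05 s, during which the arm holds its last target. There are 200 camera calls.

TASK

Put two lumps of sugar in the white cup with the blue band round its rim: stand the cup upright on the round mark under the dispenser's chute and let go of it, then squeeze the trigger all the way to its fixed grip and let it spring right back, once for each lump. Then stand the cup, with both lumps in it, upright in the middle of the saucer and let go. Let no third lump out, spill none, and leave the saucer and all the other things on the counter where they are.

Things in the scene. Friction and masses are not known exactly. Their poses are not given: they have to be found in the camera images.
- cup: White ceramic demitasse cup with a dark blue band round its rim, the one to fill, loose, 140 g. 55 mm high; outer diameter 42 mm at the foot, 57 mm at 16 mm up, 60 mm at the rim; wall 3.5 mm, floor 6 mm. Its handle, an 8 mm thick loop 17 to 43 mm up, reaches 51 mm from the cup's axis along the cup's own -x. Origin: centre of its underside, z up.
- cup_in (a point): Centre of the cup's inner floor, 6 mm above its underside.
- dispenser: Red and steel sugar lump dispenser, fixed, front to its own -x. Origin: at counter level. In its axes (mm): drip plate 4 thick, x -140 to 65, y -145 to 55; red housing x -10 to 50, y -129 to 16, up to z 100; clear magazine tower 28 by 28 at (-6, 0), up to z 195, four lumps stacked in it. Each full squeeze shoves the lowest lump down the chute; the next drops into place only on release.
- cup_mark (a point): Centre of the round dark mark (60 mm) on the drip plate, 85 mm in front of the dispenser's origin, 4 mm above the counter: the cup's place. Axes as the dispenser. The chute's lip (underside 69 mm above the counter) overhangs the back of the rim of a cup standing here (rim at 59 mm) by 10 mm: slide the cup in and out from the front, low over the plate.
- chute_lip (a point): Middle of the steel chute's lower edge, 72 mm above the counter, 20 mm behind the mark's centre. The chute is 29 mm wide with 8 mm high cheeks and rises at 40 degrees from here to the magazine's floor at 110 mm, 45 mm farther back.
- magazine (a point): Middle of the magazine's floor, 110 mm above the counter, where the lowest lump rests.
- grip_point (a point): On the centre line of the fixed upright black grip, 180 mm above the counter. The grip is 22 mm along the dispenser's x, 24 mm along its y, standing from z 100 to 200 mm.
- trigger_pad (a point): On the front (-x) face of the aluminium trigger blade, 90 mm up from its pivot; moves. Blade 20 mm wide, 8 thick, 110 long, in front of the grip. At rest it leans forward, this point 35 mm in front of the grip's front face; fully squeezed the blade is upright, this point 10 mm in front of that face, grip and blade together 32 mm thick. Pinch both from above, closing along the dispenser's x.
- trigger (a joint): Trigger angle (rad): 0 sprung forward at rest, 0.28 fully squeezed. Hinge along the dispenser's y at its (-6, -100, 90) mm. A spring of about 8 N at the pad returns it.
- saucer: Blue ceramic saucer, loose, 128 mm across, 13 mm high, flat floor 72 mm across and 6 mm above the counter. Origin: centre of its underside.
- saucer_in (a point): Centre of the saucer's flat floor, 6 mm above the counter.
- lump0: Brown sugar lump, an 18 mm cube of 10 g, loose, number 1 from the bottom of the magazine at the start. Origin: centre of its underside, turns with it.
- lump1: Brown sugar lump, an 18 mm cube of 10 g, loose, number 2 from the bottom of the magazine at the start. Origin: centre of its underside, turns with it.
- lump2: Brown sugar lump, an 18 mm cube of 10 g, loose, number 3 from the bottom of the magazine at the start. Origin: centre of its underside, turns with it.
- lump3: Brown sugar lump, an 18 mm cube of 10 g, loose, number 4 from the bottom of the magazine at the start. Origin: centre of its underside, turns with it.
- plain_cup: Plain white cup of the same shape as the banded one, a bystander. Origin: centre of its underside.
- portafilter: Steel portafilter, 76 mm basket and 170 mm black handle along its -x, bystander. Origin: centre of its underside.
- tamper: Aluminium tamper with walnut handle, 58 mm across, 86 mm high, bystander. Origin: centre of its underside.
- milk_jug: Steel milk jug, 80 mm across, 95 mm high, bystander. Origin: centre of its underside.
- teaspoon: Steel teaspoon, 130 mm long, bystander.
- bean_jar: Amber jar of beans, 84 mm across, 130 mm high, bystander. Origin: centre of its underside.
Things that resemble listed ones, but are neither listed nor needed, are in the scene too. What is shaped like the cup but pink or red is not meant.

How it is judged (in metres and radians):
On the way, in this order (a step that is already met when the one before it is completed fails the run):
1. the banded cup stands upright on the mark under the chute, let go, no lump out yet (horizontal distance between cup and cup_mark below 0.012 m and z of cup in the frame of cup_mark below 0.003 m and angle between cup's own z axis and vertical below 0.08 rad and contact force between the fingers and cup below 0.3 N and value of joint trigger below 0.03 rad and z of each of lump0, lump1 in the frame of magazine above -0.008 m and horizontal distance between each of lump0, lump1 and magazine below 0.016 m), for 0.2 s.
2. the trigger is squeezed all the way (over 0.23 rad), the cup on the mark (value of joint trigger above 0.23 rad and horizontal distance between cup and cup_mark below 0.012 m and z of cup in the frame of cup_mark below 0.003 m and angle between cup's own z axis and vertical below 0.08 rad), for 0.1 s.
3. the trigger is back at rest and one lump lies in the cup (value of joint trigger below 0.03 rad and horizontal distance between lump0 and cup_in below 0.026 m and z of lump0 in the frame of cup between -0.005 and 0.052 m and z of lump1 in the frame of magazine above -0.008 m and horizontal distance between lump1 and magazine below 0.016 m), for 0.1 s.
4. the trigger is squeezed all the way again, the cup on the mark (all of step 2), for 0.1 s.
5. the trigger is back at rest and two lumps lie in the cup (value of joint trigger below 0.03 rad and horizontal distance between each of lump0, lump1 and cup_in below 0.026 m and z of lump0 in the frame of cup between -0.005 and 0.052 m and z of lump1 in the frame of cup between -0.005 and 0.052 m), for 0.1 s.
At the end, for the whole second after the job is handed in: The banded cup stands upright (within 0.08 rad) and still on the saucer's floor, within 13 mm of its middle, with the first two lumps in it; the other two lumps are in the magazine, the trigger is back at rest (under 0.03 rad) and the saucer lies within 30 mm of where it was (all of step 5 and horizontal distance between cup and saucer_in below 0.013 m and z of cup in the frame of saucer_in between -0.003 and 0.003 m and angle between cup's own z axis and vertical below 0.08 rad and linear speed of cup below 0.02 m/s and z of each of lump2, lump3 in the frame of magazine above -0.008 m and horizontal distance between each of lump2, lump3 and magazine below 0.016 m and distance of saucer from where it was at the start of the episode below 0.03 m); the robot touches nothing.
It fails at once if another thing on the counter (plain cup, portafilter, tamper, milk jug, teaspoon, bean jar) is moved more than 30 mm or knocked over (distance of any of plain_cup, portafilter, tamper, milk_jug, teaspoon, bean_jar from where it was at the start of the episode above 0.03 m or angle between any of plain_cup, portafilter, tamper, milk_jug, bean_jar's own z axis and vertical above 0.3 rad).
It fails at once if the banded cup is tipped over 0.8 rad (angle between cup's own z axis and vertical above 0.8 rad).
It fails at once if a third lump leaves the magazine (not (z of lump2 in the frame of magazine above -0.008 m and horizontal distance between lump2 and magazine below 0.016 m)).
It also fails if it takes over 72 s, if anything falls off the work surface, if the arm or the gripper's body presses on something with over 40 N, if the wrist force passes 120 N, or if a joint passes its speed limit or range.

## Working session

There is one attempt and no reset: what is moved stays moved. The work goes in short steps, each a Python script; the robot and the scene stay as the last script left them, time stands still between calls to the robot, and variables do not carry over. Pictures are saved under pics/ and viewed, at most 10 in all, crops included, and the job is handed in when it is done.

```bash
mkdir -p pics; python3 - <<'E'
from station import r
import cv2,pickle
d={}
for n in("top","side"):
    s=r.snapshot(n);d[n]=s;cv2.imwrite(f"pics/{n}0.png",s["frame"][:,:,::-1])
    print(n,s["fx"],s["cx"],s["cy"],s["R"],s["t"])
pickle.dump(d,open("d0.pkl","wb"))
print(r.sense())
E
```

```text
top 567.9339197966741 321.06239603301776 236.525828894332 [[ 0.00462033 -0.99998687  0.00221434]
 [-0.98300613 -0.00494822 -0.18350602]
 [ 0.18351457 -0.00132885 -0.98301609]] [0.01856903 0.58836152 1.23554748]
side 531.6298147275431 308.6053190386348 232.96092341886018 [[ 0.97749348 -0.21092721 -0.00402558]
 [-0.13318098 -0.60217308 -0.78717876]
 [ 0.16361333  0.76999824 -0.61671175]] [-0.58193423  0.18390011  0.94671238]
{'clock': 0.1, 'joints': array([-6.66197182e+01,  5.25873415e+00,  7.05737304e+01,  1.42032018e-04,
        1.04266575e+02, -3.24828972e+00]), 'joint_vel': array([-1.13973946e-01, -6.50840357e-02, -7.56798578e-02, -1.07841218e-02,
       -3.93385912e-05, -9.55199084e-02]), 'joint_torque': array([ 3.05284957e-03, -4.47856021e+01, -4.07570994e+01,  7.00796675e-02,
        2.84160889e-02, -1.16885735e-04]), 'tcp_pos': array([ 0.26894702, -0.53640759,  0.40363263]), 'orientation': array([-1.79901128e+02, -5.74935567e-03,  2.66286014e+01]), 'contact_force': array([ 0.10213161, -0.00402974,  0.28849816]), 'torque': array([ 0.02712061, -0.03567975,  0.00805256]), 'gripper_force': 0.0, 'opening': 0.0877678638701154}
```

View pics/top0.png

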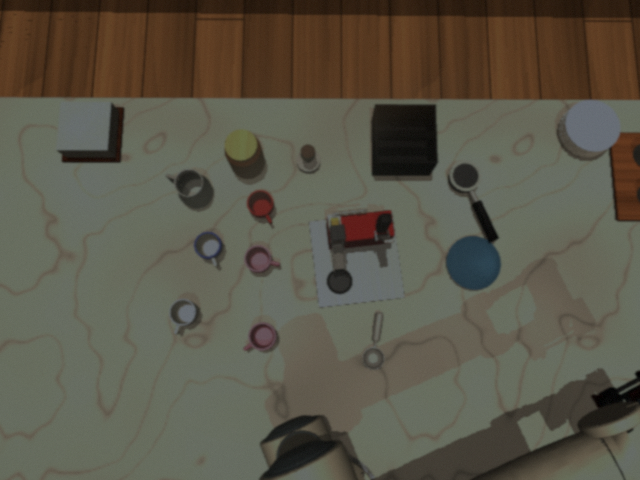

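View pics/side0.png

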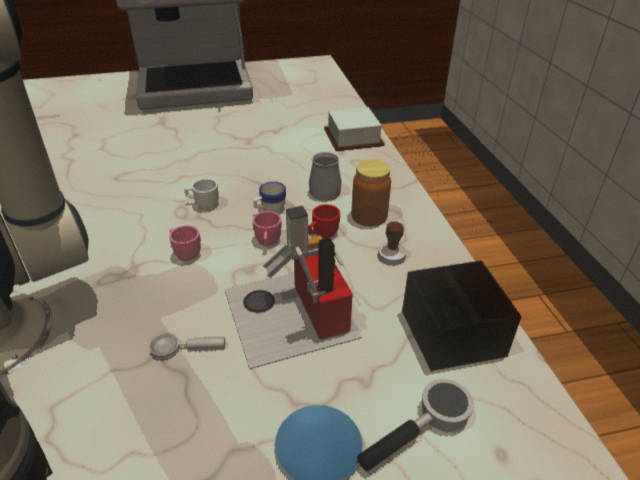

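Top view, candidates for the cup: (208,246) white with dark blue band, handle toward (217,265); (185,313) plain white; (262,260) and (263,337) pink; (261,204) red. The grey jug is at (190,187). I choose (208,246), which is (272,195) in the side view. The mark is at top (340,281) and the saucer at (473,263).

```bash
cat > h.py <<'E'
import numpy as np,cv2
def plane(s,uv,z):
    uv=np.atleast_2d(uv).astype(float)
    d=np.c_[(uv[:,0]-s["cx"])/s["fx"],(uv[:,1]-s["cy"])/s["fy"],np.ones(len(uv))]@s["R"]
    c=-s["R"].T@s["t"]
    return c+d*((z-c[2])/d[:,2])[:,None]
def blob(m,near):
    n,l,st,c=cv2.connectedComponentsWithStats(m.astype(np.uint8))
    ok=[i for i in range(1,n) if st[i,4]>15]
    i=min(ok,key=lambda i:np.hypot(*(c[i]-near)));return l==i,c[i],st[i]
def contour(m):
    c,_=cv2.findContours(m.astype(np.uint8),cv2.RETR_EXTERNAL,cv2.CHAIN_APPROX_NONE)
    return max(c,key=cv2.contourArea)[:,0]
E
python3 - <<'E'
from h import *
import pickle
d=pickle.load(open("d0.pkl","rb"));s=d["top"];f=s["frame"];g=d["side"]["frame"]
hsv=cv2.cvtColor(f,cv2.COLOR_RGB2HSV);H,S,V=cv2.split(hsv)
def box(m,u0,u1,v0,v1):
    o=np.zeros_like(m);o[v0:v1,u0:u1]=m[v0:v1,u0:u1];return o
for u,v in [(340,281),(325,290),(316,300),(300,300),(473,263),(197,246),(208,248),(215,263),(225,260),(384,225),(370,225)]: print((u,v),f[v,u])
m,c,st=blob(box(V<70,315,365,262,300),(340,281));print("mark",c,st,plane(s,c,.004))
(e,ax,a)=cv2.fitEllipse(contour(m));print(e,ax,plane(s,e,.004))
m,c,st=blob((H>95)&(H<115)&(S>110),(473,263));(e,ax,a)=cv2.fitEllipse(contour(m));print("saucer",e,ax,plane(s,e,.012))
m,c,st=blob(box((H>105)&(H<135)&(S>60),190,235,225,275),(208,246));(e,ax,a)=cv2.fitEllipse(contour(m));print("cup",c,st,e,ax,plane(s,e,.053))
m,c,st=blob((V<45)&(np.indices(V.shape)[1]>372)&(np.indices(V.shape)[1]<400)&(np.indices(V.shape)[0]>205)&(np.indices(V.shape)[0]<245),(385,222));print("grip",c,st,plane(s,c,.2))
A=cv2.resize(f[150:330,150:280],None,fx=3,fy=3,interpolation=cv2.INTER_CUBIC)
B=cv2.resize(f[195:315,300:415],None,fx=3.4,fy=3.4,interpolation=cv2.INTER_CUBIC)
o=np.zeros((540,800,3),np.uint8);o[:A.shape[0],:390]=A;o[:B.shape[0],395:395+B.shape[1]]=B
cv2.imwrite("pics/crop.png",cv2.convertScaleAbs(o,alpha=1.7)[:,:,::-1])
E
```

```text
(340, 281) [48 45 42]
(325, 290) [103 109 110]
(316, 300) [ 99 102  88]
(300, 300) [102 101  88]
(473, 263) [43 65 77]
(197, 246) [50 49 46]
(208, 248) [104 109 113]
(215, 263) [97 99 97]
(225, 260) [101 102  88]
(384, 225) [20 20 18]
(370, 225) [98 28 26]
mark [339.20736434 280.6744186 ] [327 268  25  26 516] [[ 0.49333691 -0.0213854   0.004     ]]
(339.18780517578125, 280.6523132324219) (24.37537956237793, 25.212602615356445) [[ 0.49338829 -0.02133993  0.004     ]]
saucer (476.3569641113281, 263.4183654785156) (41.785831451416016, 48.001407623291016) [[ 0.53431341 -0.34049542  0.012     ]]
cup [213.50704225 250.16901408] [198 235  24  24  71] (207.7713165283203, 245.22906494140625) (23.310754776000977, 24.79313850402832) [[0.56717323 0.27807292 0.053     ]]
grip [382.0952381  227.22222222] [373 214  19  31 315] [[ 0.58079991 -0.1014244   0.2       ]]
```

View pics/crop.png

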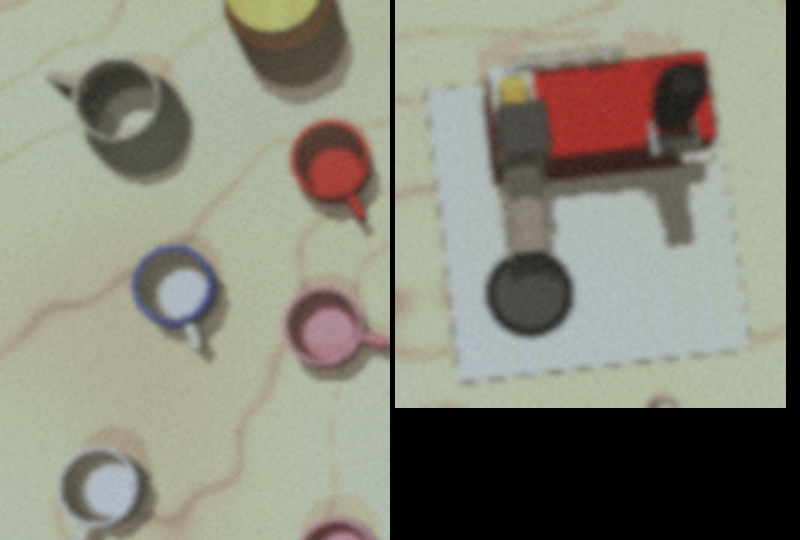

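The crop confirms it: the cup at crop (175,287) has the dark blue rim, with its handle toward (197,345). The plate corners are at crop (461,381), (748,347) and (428,90). The mark is unobstructed at (530,294).

```bash
cat >> h.py <<'E'
from scipy.spatial.transform import Rotation as Ro
def pose(g,psi,tilt,flip=0):
    """TCP pos, rpy for grasp point g; fingers head psi(deg), tilt deg from down; closing line horizontal, across psi"""
    p,t=np.radians([psi,tilt]);z=np.array([np.sin(t)*np.cos(p),np.sin(t)*np.sin(p),-np.cos(t)])
    y=np.array([-np.sin(p),np.cos(p),0])*(-1 if flip else 1)
    R=np.c_[np.cross(y,z),y,z]
    return np.array(g)-.163*z, Ro.from_matrix(R).as_euler("xyz",degrees=True)
E
python3 - <<'E'
from h import *
import pickle
from station import r
d=pickle.load(open("d0.pkl","rb"));s=d["top"];f=s["frame"].astype(int)
P=plane(s,[(319.4,307.1),(403.8,297.1),(309.7,221.5)],.004)
print(P,np.linalg.norm(P[1]-P[0]),np.linalg.norm(P[2]-P[0]))
e=P[0]-P[1];print("yaw",np.degrees(np.arctan2(P[2,1]-P[0,1],P[2,0]-P[0,0])),np.degrees(np.arctan2(-e[0],e[1])))
yaw=np.degrees(np.arctan2(-e[0],e[1]));Rz=Ro.from_euler("z",yaw,degrees=True).as_matrix()
mk=np.array([.4934,-.0213,.004]);print("mark from corners",P[0]+Rz@[.055,-.055,0],"grip from mark",mk+Rz@[.085+.011,-.1,.0])
m,c,st=blob(f[:,:,2]-f[:,:,0]>18,(473,263));(e,ax,a)=cv2.fitEllipse(cv2.convexHull(contour(m)));print("saucer",c,st,e,ax,plane(s,e,.012))
s2=d["side"];f2=s2["frame"].astype(int)
m,c,st=blob(f2[:,:,2]-f2[:,:,0]>40,(318,443));(e,ax,a)=cv2.fitEllipse(cv2.convexHull(contour(m)));print("saucer side",st,plane(s2,e,.010))
m,c,st=blob((f2.sum(2)<150)&(np.indices(f2.shape[:2])[0]>285)&(np.indices(f2.shape[:2])[1]<280)&(np.indices(f2.shape[:2])[1]>235),(259,301));(e,ax,a)=cv2.fitEllipse(contour(m));print("mark side",e,ax,plane(s2,e,.004))
for g,ps in [((.567,.278,.04),23),((.567,.278,.22),23),((.39,-.01,.22),yaw),((.493,-.021,.044),yaw),((.534,-.34,.046),-32),((.534,-.34,.046),0)]:
    for fl in(0,1):
        for t in (30,40): print(g,fl,t,r.inverse_kinematics(*pose(g,ps,t,fl)))
E
```

```text
[[ 0.43195446  0.02441097  0.004     ]
 [ 0.45591281 -0.17096357  0.004     ]
 [ 0.63381917  0.04847312  0.004     ]] 0.19683803859376947 0.20329375103442565
yaw 6.7975487846793285 6.991152038129074
mark from corners [ 0.49323992 -0.02348572  0.004     ] grip from mark [ 0.60085784 -0.10887175  0.004     ]
saucer [473.21392347 262.42600277] [ 447  237   53   52 2169] (473.2244873046875, 262.4234619140625) (51.15580749511719, 53.53192138671875) [[ 0.53661442 -0.33330226  0.012     ]]
saucer side [ 276  406   86   74 5225] [[ 0.53703258 -0.33654108  0.01      ]]
mark side (265.91717529296875, 302.21759033203125) (11.281473159790039, 17.93149757385254) [[ 0.50652225 -0.0292007   0.004     ]]
(0.567, 0.278, 0.04) 0 30 [ 2.30438036e+01 -1.01695376e+01  1.10756243e+02 -2.88401040e-02
  4.94133054e+01 -8.99433016e+01]
(0.567, 0.278, 0.04) 0 40 [ 2.30487439e+01 -1.60896637e+01  1.19319655e+02 -5.23416359e-02
  3.67700307e+01 -8.99207320e+01]
(0.567, 0.278, 0.04) 1 30 [ 2.30438036e+01 -1.01695376e+01  1.10756243e+02 -2.88401040e-02
  4.94133054e+01  9.00566984e+01]
(0.567, 0.278, 0.04) 1 40 [
[... 1257 characters left out ...]
 -96.18829079]
(0.534, -0.34, 0.046) 0 40 [-37.36520319 -16.34540133 118.86700605   5.6356738   37.73650769
 -98.57721572]
(0.534, -0.34, 0.046) 1 30 [-36.82348772 -10.32800259 110.24917818   3.13658153  50.20901293
  83.81170921]
(0.534, -0.34, 0.046) 1 40 [-37.36520319 -16.34540133 118.86700605   5.6356738   37.73650769
  81.42278428]
(0.534, -0.34, 0.046) 0 30 [ -46.55748838   -4.81165586  105.24102388   24.69475019   60.33659589
 -145.26167705]
(0.534, -0.34, 0.046) 0 40 None
(0.534, -0.34, 0.046) 1 30 [-46.55748838  -4.81165586 105.24102388  24.69475019  60.33659589
  34.73832295]
(0.534, -0.34, 0.046) 1 40 [-50.75361732  -8.11474115 111.88023812  37.56249639  54.74176015
  22.90228573]
```

```bash
cat >> h.py <<'E'
MK=np.array([.4934,-.0222,.004]);YAW=6.9;SA=np.array([.5367,-.3350,.006]);CUP=np.array([.5675,.2775,0]);CY=22;T=20
def back(g,psi,d,t=T): # grasp point shifted back along the fingers
    p,t=np.radians([psi,t]);return np.array(g)-d*np.array([np.sin(t)*np.cos(p),np.sin(t)*np.sin(p),-np.cos(t)])
E
python3 - <<'E'
from h import *
from station import r
g=CUP+[0,0,.041]
Rz=Ro.from_euler("z",YAW,degrees=True).as_matrix()
for d,z in((.05,.05),(.05,.2),(0,.045),(.06,.2)):
    print(d,z,r.inverse_kinematics(*pose(MK+Rz@[-d,0,z],YAW,T,1)))
q=r.inverse_kinematics(*pose(g+[0,0,.27],CY,T,1));print(q)
r.move_joints(q)
r.reach(*pose(back(g,CY,.10),CY,T,1))
s=r.snapshot("wrist");cv2.imwrite("pics/w1.png",s["frame"][:,:,::-1])
for n,X in(("ctr",[*CUP[:2],.055]),("near",CUP+[0,.03,.055]),("far",CUP+[0,-.03,.055])):
    c=s["R"]@X+s["t"];print(n,s["fx"]*c[0]/c[2]+s["cx"],s["fy"]*c[1]/c[2]+s["cy"])
print(r.sense()["clock"],r.sense()["tcp_pos"])
f=s["frame"];H,S,V=cv2.split(cv2.cvtColor(f,cv2.COLOR_RGB2HSV))
m=(H>108)&(H<130)&(S>90);k=cv2.morphologyEx(m.astype(np.uint8),cv2.MORPH_CLOSE,np.ones((5,5)))
c=contour(k);e=cv2.fitEllipse(cv2.convexHull(c));print(e,plane(s,e[0],.053))
E
```

```text
0.05 0.05 [-13.02010819 -37.63302506 126.7062898    7.03144067  72.16264066
  69.03069759]
0.05 0.2 [-13.02010819 -38.24835465 111.86097819   6.69818705  87.51383365
  70.90250649]
0 0.045 [-10.45495543 -27.24288581 120.5593193    6.33306723  67.64992841
  71.21736912]
0.06 0.2 [-13.62463951 -40.00628672 112.88440304   6.89024518  88.31166321
  70.41427422]
[23.18497681 -6.32584363 76.94872826 -0.40528407 89.38106907 91.11791056]
ctr 315.08881465950935 249.83893981552652
near 272.11151521464075 232.56362966860038
far 358.44841481753235 267.2679209346738
3.95 [0.48497698 0.24397038 0.29110634]
((314.5947265625, 248.11769104003906), (93.2282943725586, 93.45880126953125), 18.700237274169922) [[0.56855947 0.27828329 0.053     ]]
```

View pics/w1.png

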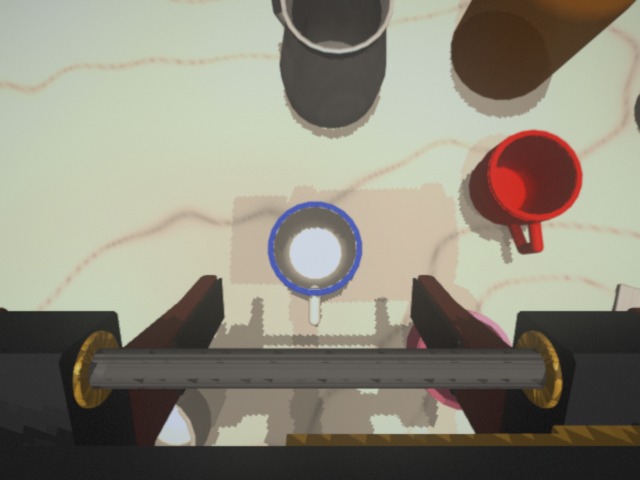

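The wrist view shows the banded rim centred at (315,248) between the fingers, with its handle pointing straight back. I'll grasp it now.

```bash
python3 - <<'E'
from h import *
from station import r
C=np.array([.5683,.2781,0]);g=C+[0,0,.041]
p,o=pose(g,CY,T,1);r.servo_line(p,o,.12)
r.grab(20);s=r.sense();print(s["opening"],s["gripper_force"],s["contact_force"])
r.servo_line(pose(g+[0,0,.15],CY,T,1)[0],None,.15)
s=r.sense();print(s["opening"],s["gripper_force"],s["clock"])
Rz=Ro.from_euler("z",YAW,degrees=True).as_matrix()
k=MK+[0,0,.041]
a=k+Rz@[-.055,0,.15]
r.servo_line(*pose(a,YAW,T,1),.2)
r.servo_line(pose(k+Rz@[-.055,0,.005],YAW,T,1)[0],None,.15)
s=r.sense();print(s["opening"],s["contact_force"],s["clock"])
f=r.snapshot("side");cv2.imwrite("pics/s2.png",cv2.resize(f["frame"][150:400,120:440],None,fx=2,fy=2)[:,:,::-1])
E
```

```text
0.05973301746250209 20.000074873569247 [-1.53262516  1.10877358  1.17123505]
0.05999210992208324 19.99991263004631 6.6417
0.05959439373452328 [-0.68774401  0.03124671 -1.24132665] 9.5167
```

View pics/s2.png

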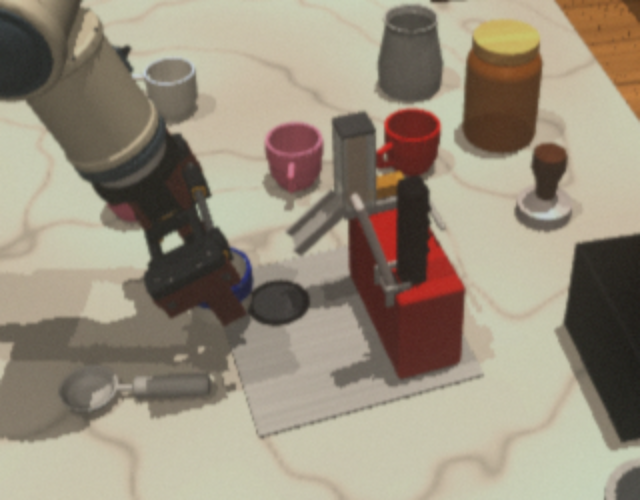

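The cup is held upright at crop (225,275), just in front of the mark at (280,302). Next I slide it in, let go, back off and check.

```bash
python3 - <<'E'
from h import *
from station import r
k=MK+[0,0,.041]
r.servo_line(pose(k+[0,0,.005],YAW,T,1)[0],None,.08)
for dz in (.003,.0015,.0,-.001):
    r.servo_line(pose(k+[0,0,dz],YAW,T,1)[0],None,.03)
    c=r.sense()["contact_force"];print(dz,c)
    if c[2]>4: break
r.let_go();r.wait(.3)
b=back(k,YAW,.09);p,o=pose(b,YAW,T,1)
r.servo_line(p,None,.15)
s=r.snapshot("wrist");f=s["frame"];cv2.imwrite("pics/w3.png",f[:,:,::-1])
H,S,V=cv2.split(cv2.cvtColor(f,cv2.COLOR_RGB2HSV))
m=((H>108)&(H<130)&(S>90)).astype(np.uint8)
e=cv2.fitEllipse(cv2.convexHull(contour(cv2.morphologyEx(m,cv2.MORPH_CLOSE,np.ones((5,5))))));print(e,plane(s,e[0],.057),MK)
print(r.sense()["clock"])
E
```

```text
0.003 [-0.03130008  0.34880924 -1.68766283]
0.0015 [ 0.02028327  0.28137765 -0.87149528]
0.0 [ 0.00501    -0.23864085  0.41910968]
-0.001 [-1.90371585  0.67044494  6.37727003]
((316.82708740234375, 251.32301330566406), (98.18305969238281, 98.6849594116211), 155.13095092773438) [[ 0.493964   -0.02298726  0.057     ]] [ 0.4934 -0.0222  0.004 ]
13.1417
```

View pics/w3.png

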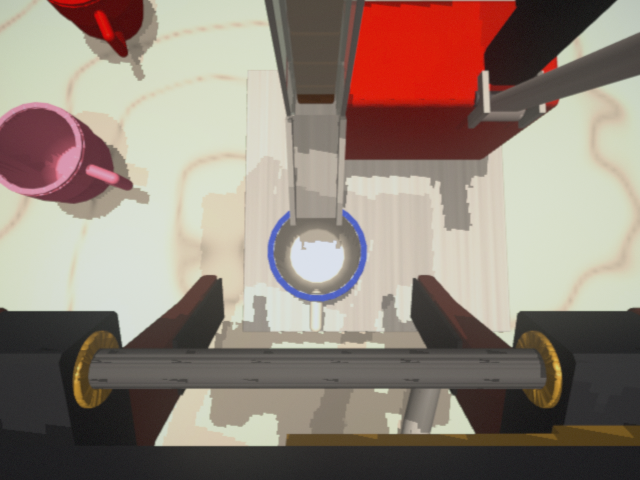

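The cup is on the mark within 1 mm, with its rim at (317,251), centred under the chute lip at (316,222). Next is the trigger: hover above it and check.

```bash
cat >> h.py <<'E'
RZ=Ro.from_euler("z",YAW,degrees=True).as_matrix();ORG=np.array([*(MK+RZ@[.085,0,0])[:2],0])
def D(x,y,z): return ORG+RZ@[x,y,z]
E
python3 - <<'E'
from h import *
from station import r
p,o=pose(back(MK+[0,0,.041],YAW,.09)+[-.0,0,.15],YAW,T,1);r.servo_line(p,None,.25)
g=D(-.003,-.1,.28)
best=None
for psi in(YAW+90,YAW-90):
    q=r.inverse_kinematics(*pose(g,psi,0,0));print(psi,q)
    if q is not None and (best is None or abs(q[5])<abs(best[5])): best=q;bp=psi
print("use",bp);r.move_joints(best)
s=r.snapshot("wrist");f=s["frame"];cv2.imwrite("pics/w4.png",f[:,:,::-1])
def px(X): c=s["R"]@X+s["t"];return s["fx"]*c[0]/c[2]+s["cx"],s["fy"]*c[1]/c[2]+s["cy"]
for X in((.011,-.1,.2),(0,-.1,.2),(.022,-.1,.2),(.011,-.088,.2),(.011,-.112,.2),(-.040,-.1,.195)): print(X,px(D(*X)))
print(r.sense()["clock"])
E
```

```text
96.9 None
-83.1 [-1.40330712e+01  5.47150622e+00  6.63433172e+01 -2.54444375e-14
  1.08185177e+02 -2.09330712e+01]
use -83.1
(0.011, -0.1, 0.2) (np.float64(340.3472621053522), np.float64(257.7107471756768))
(0, -0.1, 0.2) (np.float64(322.6875911691043), np.float64(257.7377117105683))
(0.022, -0.1, 0.2) (np.float64(358.00594697912027), np.float64(257.6837841464032))
(0.011, -0.088, 0.2) (np.float64(340.6321428742142), np.float64(239.03299398800428))
(0.011, -0.112, 0.2) (np.float64(340.06974281753594), np.float64(275.905856601126))
(-0.04, -0.1, 0.195) (np.float64(259.6462299558372), np.float64(255.52405804723057))
15.3917
```

View pics/w4.png

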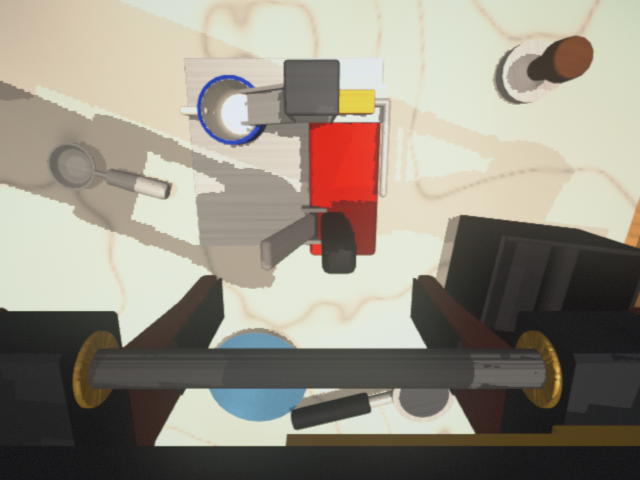

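The grip top at (339,258) matches the prediction (340,258), and the blade tip is at (268,255). I'll do the first squeeze.

```bash
cat > sq.py <<'E'
from h import *
from station import r
P=YAW-90
def mv(x,z,v): r.servo_line(*pose(D(x,-.1,z),P,0,0),v)
def squeeze():
    mv(-.004,.178,.15);mv(.006,.178,.05)
    r.grab(30);x=.006
    for i in range(3):
        s=r.sense();f=RZ.T@s["contact_force"];print("open",s["opening"],s["gripper_force"],f,s["clock"])
        if s["opening"]<.0335: break
        x+=.002*np.sign(f[0]) if abs(f[0])>3 else 0;mv(x,.178,.02);r.wait(.2)
    r.wait(.4)
    r.let_go();mv(-.005,.178,.05);r.wait(.4)
    print(r.sense()["opening"],r.sense()["contact_force"],r.sense()["clock"])
E
python3 - <<'E'
from sq import *
squeeze()
for n in("side","wrist"):
    s=r.snapshot(n);f=s["frame"]
    if n=="side":A=cv2.resize(f[190:350,220:370],None,fx=2.5,fy=2.5)
    else:B=f[:400,80:480]
o=np.zeros((400,775,3),np.uint8);o[:,:375]=A;o[:,375:]=B
cv2.imwrite("pics/q5.png",o[:,:,::-1])
E
```

```text
open 0.03129337900659271 30.046344101428986 [-3.32365031 -0.31782081  5.87450119] 17.5167
0.08759032179061081 [ 0.64555155 -1.10820786  1.29667999] 19.675
```

View pics/q5.png

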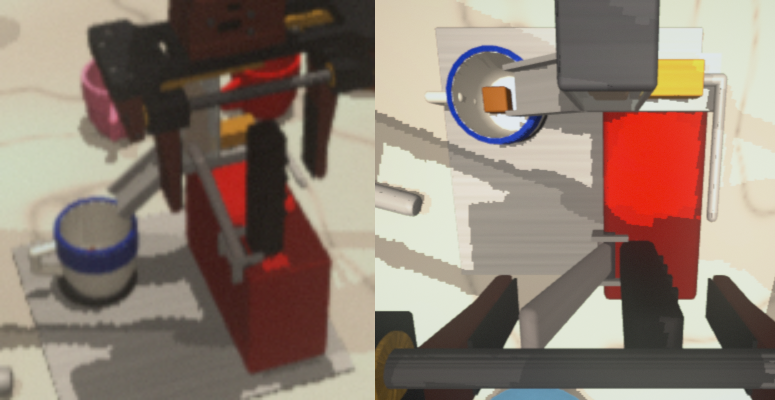

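One lump lies in the cup at (497,99), the blade is sprung forward, and the cup hasn't moved. Now the second squeeze.

```bash
python3 - <<'E'
from sq import *
squeeze()
mv(-.004,.29,.2)
# hover in front of the cup
b=back(MK+[0,0,.041],YAW,.09)
r.reach(*pose(b+[0,0,.15],YAW,T,1))
r.servo_line(pose(b,YAW,T,1)[0],None,.2)
s=r.snapshot("wrist");f=s["frame"];cv2.imwrite("pics/w6.png",f[:,:,::-1])
H,S,V=cv2.split(cv2.cvtColor(f,cv2.COLOR_RGB2HSV))
m=((H>108)&(H<130)&(S>90)).astype(np.uint8)
e=cv2.fitEllipse(cv2.convexHull(contour(cv2.morphologyEx(m,cv2.MORPH_CLOSE,np.ones((5,5))))));print(e,plane(s,e[0],.057))
print(r.sense()["clock"],r.sense()["contact_force"])
E
```

```text
open 0.031162520782538398 30.046541690826416 [-2.93147841 -0.49433953  5.07133817] 21.3167
0.08766965672480337 [-0.08500215  0.05498319  0.55550576] 23.475
((316.37188720703125, 253.11383056640625), (97.39718627929688, 97.71209716796875), 166.4775390625) [[ 0.49415401 -0.02304111  0.057     ]]
26.5833 [-0.2412737  -0.11878557 -0.00845708]
```

View pics/w6.png

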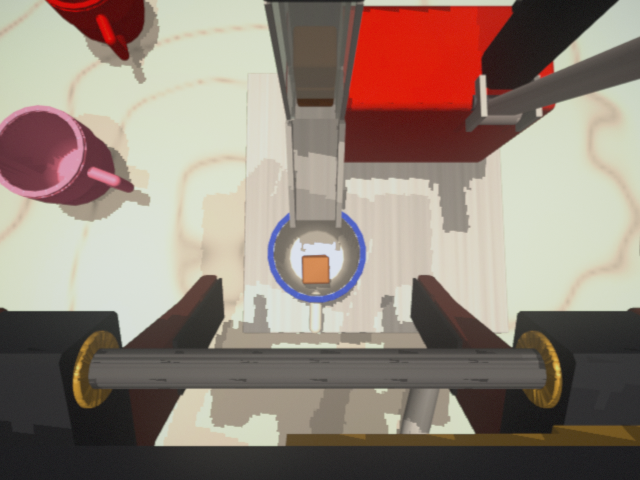

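One lump shows at (315,268). The second is either stacked on it or missing, so I'll take a composite from another viewpoint before moving the cup.

```bash
python3 - <<'E'
from sq import *
w6=cv2.imread("pics/w6.png")[:,:,::-1];w3=cv2.imread("pics/w3.png")[:,:,::-1]
sd=r.snapshot("side")["frame"]
b=back(MK+[0,0,.041],YAW,.09)
r.servo_line(pose(b+[0,0,.15],YAW,T,1)[0],None,.25)
r.reach(*pose(D(-.02,-.1,.262),P,0,0))
sw=r.snapshot("wrist");f=sw["frame"];cv2.imwrite("w7raw.png",f[:,:,::-1])
c=sw["R"]@(MK+[0,0,.04])+sw["t"];u,v=int(sw["fx"]*c[0]/c[2]+sw["cx"]),int(sw["fy"]*c[1]/c[2]+sw["cy"]);print(u,v)
u=np.clip(u,70,570);v=np.clip(v,60,420)
z=lambda a:cv2.resize(a,(400,300),interpolation=cv2.INTER_CUBIC)
s2=r.snapshot("side")["frame"]
o=np.vstack([np.hstack([z(w6[205:310,250:390]),z(f[v-60:v+60,u-70:u+90])]),np.hstack([z(sd[200:320,230:390]),z(s2[200:320,230:390])])])
cv2.imwrite("pics/c7.png",o[:,:,::-1]);print(r.sense()["clock"])
E
```

```text
245 108
28.9417
```

View pics/c7.png

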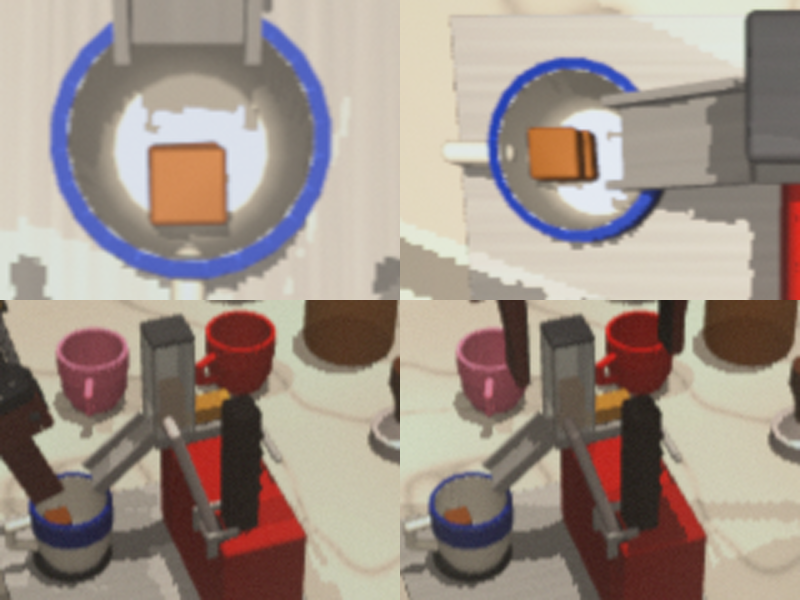

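Two lumps are stacked in the cup: two faces show at top right (555,155) and (588,155). The magazine is half empty and the blade is at rest. Now I'll deliver the cup to the saucer.

```bash
python3 - <<'E'
from sq import *
k=MK+[.0005,-.0008,.041];b=back(k,YAW,.09)
mv(-.02,.30,.2)
r.reach(*pose(b+[0,0,.15],YAW,T,1))
r.servo_line(pose(b,YAW,T,1)[0],None,.2)
r.servo_line(pose(k,YAW,T,1)[0],None,.1)
r.grab(20);print(r.sense()["opening"])
r.servo_line(pose(k+[0,0,.004],YAW,T,1)[0],None,.03)
r.servo_line(pose(k+RZ@[-.055,0,.005],YAW,T,1)[0],None,.08)
r.servo_line(pose(k+RZ@[-.055,0,.14],YAW,T,1)[0],None,.15)
print(r.sense()["opening"],r.sense()["clock"])
S=SA+[0,0,.041];ps=-32
r.servo_line(*pose(S+[0,0,.12],ps,T,1),.15)
r.servo_line(pose(S+[0,0,.03],ps,T,1)[0],None,.12)
print(r.sense()["opening"],r.sense()["clock"])
for dz in (.006,.003,.0015,0,-.001,-.002,-.003):
    r.servo_line(pose(S+[0,0,dz],ps,T,1)[0],None,.03)
    c=r.sense()["contact_force"];print(dz,c)
    if c[2]>3.5: break
r.let_go();r.wait(.3)
r.servo_line(pose(back(S,ps,.09),ps,T,1)[0],None,.15)
s=r.snapshot("wrist");f=s["frame"];cv2.imwrite("w8.png",f[:,:,::-1])
hsv=cv2.split(cv2.cvtColor(f,cv2.COLOR_RGB2HSV));H,Sa,V=hsv
m=((H>110)&(H<130)&(Sa>120)).astype(np.uint8);e=cv2.fitEllipse(cv2.convexHull(contour(m)));print("cup",e,plane(s,e[0],.059))
m=((H>95)&(H<110)&(Sa>80)).astype(np.uint8);e=cv2.fitEllipse(cv2.convexHull(contour(m)));print("saucer",e,plane(s,e[0],.012))
l=((H>5)&(H<20)&(Sa>130));mm,c,st=blob(l,(316,255));print("lump",c,st)
t=r.snapshot("top");np.save("top9.npy",t["frame"]);print(r.sense()["clock"],r.sense()["contact_force"])
f=t["frame"].astype(int);m,c,st=blob(f[:,:,2]-f[:,:,0]>18,(473,263));print(st,plane(t,cv2.fitEllipse(cv2.convexHull(contour(m)))[0],.012))
E
```

```text
0.059882019361654076
0.05976814204945824 35.425
0.05966665556861585 38.4083
0.006 [-1.04766254  0.08498913 -1.35530301]
0.003 [ 0.38605242 -0.03599821 -0.76771432]
0.0015 [ 0.21718007 -0.01644412 -1.59908423]
0 [ 0.05947171  0.85232165 -0.09540922]
-0.001 [-1.61888804  1.32607605  5.71792794]
cup ((316.67706298828125, 251.24391174316406), (98.86771392822266, 99.26402282714844), 148.70565795898438) [[ 0.53723244 -0.33618119  0.059     ]]
saucer ((315.2106018066406, 258.98272705078125), (169.40699768066406, 169.70989990234375), 7.829884052276611) [[ 0.53571884 -0.333863    0.012     ]]
lump [315.5184136  267.83852691] [303 254  26  28 706]
42.1417 [-0.13895193  0.32793669 -0.20116253]
[463 237  37  25 317] [[ 0.57352446 -0.35633005  0.012     ]]
```

```bash
python3 - <<'E'
from sq import *
S=SA+[0,0,.041];ps=-32
r.servo_line(pose(back(S,ps,.16),ps,T,1)[0],None,.15);r.wait(.5)
print(r.sense()["clock"],r.sense()["contact_force"]);print(r.hand_in())
E
```

```text
43.2583 [-0.56754976  1.14889341  0.98010881]
the job is handed in; nothing more can be done
None
```

The job is handed in at about 43 s: two squeezes, two lumps stacked in the banded cup, and the cup set down about 3 mm from the saucer's middle by the wrist camera; the station gave no verdict.

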